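# Reset the tripped breaker of the drill press

### The arm

A 6-joint arm with a two-finger parallel gripper is mounted at the origin on the work surface. World frame = base frame: x ahead of the robot, y to its left, z up, the work surface at z = 0. Lengths are in m, angles in rad, forces in N, time in s.
With the tool pointing down it reaches from about 0.35 to 0.775 m from the base axis. Payload 5.5 kg.
Tool frame: the origin (TCP) lies at the very end of the fingers, on their centre line; the grasp point (between the pads) lies 19 mm behind it; z points along the fingers, y is the direction in which the jaws open and shut (so a half turn about z gives the same grasp; the last joint's range is limited). The gripper opens to 85 mm and grips with 20 to 120 N. Pads are 22 mm wide; open, the fingers measure 114 mm over their backs; the gripper's body (76 mm by 85 mm) begins 54 mm behind the grasp point. The pads swing forward as they close: fully open they stand 13 mm farther back than shut.
Start: joints at [-1.324, 0.313, 0.046, 1.304, 0, 1.431], TCP at [0.217, -0.533, 0.231] pointing down, gripper open.
Joint ranges: [-2.76, 2.76], [-0.86, 1.69], [-1.03, 1.26], [-2.2, 2.34], [-1.47, 1.5], [-3.14, 3.14]. Speed limits (rad/s): [2.57, 2.57, 3.14, 3.14, 3.14, 3.14].

### API

Orientations are given as a unit quaternion [w, x, y, z].
In Python, from workcell import get_state, imaging, env, spotter gives the robot as it stands.
- The arm moves only by the tool play_rows, never from a script. Its argument "moves" is a list of rows, each an object with "claw": the finger opening in cm, from 0 to 8.54; "delta_pos": the shift along the tool's x, y, z in cm, a list of three; "twist": the turn about the tool's z in degrees. A call has 1 to 12 rows; each row is the pose to reach, as a shift and turn from the pose commanded when the call began, along the tool's axes at that moment; what a row does not reach only later rows make up. A row lasts 1/8 s, in which the tool goes at most 62.5 mm and 10.7 degrees, less where a joint would pass 70% of its speed; a pose out of reach is approached as far as the arm can. A call with a gripper value outside its range is refused whole. The fingers move at their own pace and stop on an object; "force" is the grip in N (left out, the last holds). Time passes only in rows, so rows that repeat a pose let the fingers close. It gives the time, the measured TCP pose, the force and the opening at its end, in the units of the state.
- get_state(): the state, without advancing time (a new reading comes with each control period).
- imaging.read_camera(name): name is "side" or "top"; returns the picture (480x640x3 uint8, red, green, blue); there is no depth.
- imaging.camera_info(name): a dict with "fx", "fy", "cx", "cy" (pixels), "k1" (the pictures are not rectified: a ray, as slopes to the right and down, at radius r is drawn at 1 + k1 r^2 times it, then the intrinsics apply), "world_to_cam" (4x4, takes a point from world to camera coordinates). Camera axes: x right, y down, z forward; pixel columns grow to the right and rows downward; lengths in m; the calibration is good to about 2 mm. A picture is of the moment at which its call begins. camera_info takes no time and is no camera call.
- env.hand_in(): hands the job in, once; it reports no verdict.
Trained networks look in the newest picture that a camera, given by its name, has taken for a name from the list of things; names that differ only in an ending like _2 or _b are one class to them, and where a whole thing is asked for, a point or a joint stands for the part that bears it (a point fixed in the world has none). Each returns a list of dicts, best first, with "conf" (0 to 1); they miss things now and then, are a little off and sometimes report something else, mostly with a low value. They report only what shows in the picture. A call takes as long as a camera call.
- spotter.spot_in(camera, query): "extent" ([left, top, right, bottom] in pixels, round what is visible of it).
The state is a dict: "clock": time; "joint_pos": joint angles; "qvel": joint speeds; "tau": joint torques, N m; "tcp_pos": TCP position; "orientation": TCP orientation; "wrist_force": force on the tool from outside, world axes, zero at the start; "ft_torque": the same for the moment, N m; "finger_gap": finger opening in m.
Only numpy, scipy, OpenCV 4.12 (cv2) and the standard library are available. Lean on these libraries where they do the work, as an engineer would, in place of code of your own. Each camera call takes 0.05 s, during which the arm holds its last target. There are 200 camera calls.

### The job

One of the three circuit breakers in the open switch box has tripped: its handle stands midway while its neighbours' handles are on. Reset it: push its handle over to the off side, on through the stiffness of the reset latch until it comes firmly up against its solid end stop, then throw it fully over to on, leaning the same way as its neighbours. Feel for the stops and do not force the handle or the casing, leave the other two breakers on and the things around the box where they are.

Things in the scene. Friction and masses are not known exactly. Their poses are not given: they have to be found in the camera images.
- breaker: the tripped breaker, one of three alike in a row at 100 mm pitch (its place is drawn at random): black casing 150 (x) x 80 (y) x 60 mm, raised grey centre 100 x 76 mm with its top face 75 mm above the underside. Fixed. Origin: centre of its underside, 10 mm above the bench. +x is the on side (away from the robot at zero yaw). Casing and handle bear at most 22 N from the robot.
- handle (a joint): angle of the tripped breaker's handle, rad: 0 = upright, positive leans to on (+x of the breaker), sprung on stop at about 0.54. Starts tripped at -0.03 to 0.08. Until it is reset an inner bolt blocks it solidly somewhere between 0.12 and 0.40 on the way to on. It stays where it is left. Moving it freely takes about 1.5 N at mid height.
- off_end (a point): middle of the top edge of the raised part on the tripped breaker's off side (50 mm from its centre, 75 mm up). Pushing to off, the handle meets the reset latch somewhere between -0.10 and -0.38 rad; the latch yields at about 8 to 11 N for a further 0.16 rad, up to a solid end stop, between -0.26 and -0.54 rad. Where these lie differs from unit to unit and cannot be seen.
- handle_axis (a point): point on the handle's axis, 45 mm above the breaker's origin; the axis runs along the breaker's y. The bolt clears the way to on only once the latch has been driven to within about 1.5 mm of its end stop: about 15 N of push there is enough. It then stays set. If stopped short, the handle is still blocked: push to off again. Meet the stops slowly (under 20 mm/s).
- handle_top (a point): centre of the top end of the tripped breaker's handle, 80 mm from its axis. The handle is a plain white paddle, 24 mm wide (y), 14 mm thick (x), standing 50 mm proud of the casing's top face when upright.
- handle_b (a joint): angle of a neighbour breaker's handle, same sense and size; it is on (about 0.53) and must stay on
- handle_c (a joint): angle of the other neighbour breaker's handle, same; on, must stay on
- handle_b_top (a point): centre of the top end of that neighbour's handle
- handle_c_top (a point): centre of the top end of the other neighbour's handle
- switch_box: open grey sheet-steel box lying on its back, fixed, 260 (x) x 360 (y) mm, walls 45 mm high; origin at the centre of its underside; the breakers stand in it in a row along its y, in line with it, their handles reaching 135 mm above the bench when upright
- oil_bottle: white plastic oil bottle, 54 mm across, 150 mm tall, upright beside the box; origin at the centre of its foot; leave alone
- rod_box: wooden tray of short steel rods, 150 x 100 x 55 mm, beside the box; origin at the centre of its underside; leave alone
- chuck_key: T-shaped steel drill chuck key lying to the left of the box, 70 mm bar with a 64 mm shank; origin under the middle of the bar; leave alone

How it is judged:
On the way, in this order (a step that is already met when the one before it is completed fails the run):
1. the handle is pushed well over to off, into the reset latch (value of joint handle below -0.22 rad), for 0.1 s.
2. the handle is thrown over to on (value of joint handle above 0.48 rad), for 0.1 s.
At the end, for the whole second after the job is handed in: The tripped breaker's handle rests on, within 0.06 rad (about 5 mm at its top) of the on stop at 0.54, the two neighbours' handles are still on (above 0.45 rad), and the bottle, tray and chuck key are within 20 mm of where they were (value of joint handle above 0.48 rad and value of joint each of handle_b, handle_c above 0.45 rad and distance of each of oil_bottle, rod_box, chuck_key from where it was at the start of the episode below 0.02 m); the robot touches nothing.
It fails at once if the handle or casing of the tripped breaker is forced: more than 22 N from the fingers or arm (contact force between any of the fingers, the arm and breaker above 22 N).
It fails at once if a neighbour's handle is knocked from on (value of joint any of handle_b, handle_c below 0.45 rad).
It fails at once if a bystander is shifted more than 20 mm or the bottle tipped (distance of any of oil_bottle, rod_box, chuck_key from where it was at the start of the episode above 0.02 m or angle between oil_bottle's own z axis and vertical above 0.3 rad).
It also fails if it takes over 48 s, if anything falls off the work surface, if the arm or the gripper's body presses on something with over 40 N, if the wrist force passes 120 N, or if a joint passes its speed limit or range.

## Working session

There is one attempt and no reset: what is moved stays moved. The work goes in short steps, Python scripts to look and compute and a tool call to move; the robot and the scene stay as the last step left them, time stands still between calls to the robot, and variables do not carry over. Pictures are saved under pics/ and viewed, about 8 in all and at most 12, crops included, and the job is handed in when it is done.

Besides the shell and the picture viewer there is one more tool, called after "Emit:" as name(argument=value, ...) on one line, values as JSON. play_rows: Moves the arm, as the interface text tells. Its arguments: {"type":"object","properties":{"moves":{"type":"array"},"force":{"type":"number"}},"required":["moves"]}

```bash
mkdir -p pics; ls
cat > h.py <<'E'
import numpy as np, cv2
from workcell import get_state, imaging, env, spotter
def info(n):
    c=imaging.camera_info(n); return c, np.array(c["world_to_cam"])
def proj(n,P):
    c,T=info(n); P=np.atleast_2d(P); q=P@T[:3,:3].T+T[:3,3]; s=q[:,:2]/q[:,2:]
    s=s*(1+c["k1"]*(s**2).sum(1,keepdims=True))
    return s*[c["fx"],c["fy"]]+[c["cx"],c["cy"]]
def ray(n,uv):
    c,T=info(n); d=(np.array(uv,float)-[c["cx"],c["cy"]])/[c["fx"],c["fy"]]; s=d.copy()
    for _ in range(30): s=d/(1+c["k1"]*(s@s))
    R=T[:3,:3]; return -R.T@T[:3,3], R.T@np.array([s[0],s[1],1])
def atz(n,uv,z):
    o,v=ray(n,uv); return o+v*(z-o[2])/v[2]
def snap(n,f):
    im=imaging.read_camera(n); cv2.imwrite(f,im[:,:,::-1]); return im
E
python3 - <<'E'
from h import *
for n in("top","side"):
    snap(n,f"pics/{n}0.png"); c,T=info(n); print(n,(-T[:3,:3].T@T[:3,3]).round(3),{k:c[k] for k in("fx","k1")})
    for q in("handle","breaker","switch_box","oil_bottle","rod_box","chuck_key"):
        print(q,[(round(d["conf"],2),np.round(d["extent"]).tolist()) for d in spotter.spot_in(n,q)[:4]])
s=get_state();print(s)
E
```

```text
pics
top [0.386 0.    1.275] {'fx': 494.02298197698343, 'k1': -0.03560070219398731}
handle [(0.67, [346.0, 216.0, 356.0, 232.0]), (0.39, [263.0, 208.0, 273.0, 219.0])]
breaker [(0.7, [247.0, 186.0, 293.0, 251.0])]
switch_box [(0.87, [226.0, 160.0, 390.0, 300.0])]
oil_bottle [(0.6, [469.0, 276.0, 506.0, 296.0]), (0.29, [304.0, 205.0, 317.0, 221.0])]
rod_box [(0.86, [136.0, 254.0, 191.0, 323.0])]
chuck_key [(0.67, [173.0, 193.0, 183.0, 221.0])]
side [0.421 0.821 1.013] {'fx': 510.0361616380804, 'k1': -0.037086264710379735}
handle [(0.61, [282.0, 232.0, 296.0, 248.0]), (0.44, [303.0, 203.0, 314.0, 224.0]), (0.23, [251.0, 262.0, 321.0, 320.0])]
breaker [(0.97, [248.0, 261.0, 320.0, 319.0]), (0.66, [279.0, 261.0, 290.0, 282.0])]
switch_box [(0.55, [221.0, 197.0, 374.0, 347.0])]
oil_bottle [(0.71, [361.0, 121.0, 381.0, 169.0])]
rod_box [(0.96, [305.0, 373.0, 398.0, 452.0])]
chuck_key [(0.71, [233.0, 383.0, 270.0, 412.0])]
{'clock': 0.7, 'joint_pos': array([-1.32361299e+00,  3.13202208e-01,  4.61222864e-02,  1.30359266e+00,
        1.15431618e-05,  1.43121698e+00]), 'qvel': array([ 0.00068512, -0.00144009,  0.00048214, -0.00082708, -0.00238029,
        0.00051916]), 'tau': array([-6.11052583e-04, -4.80289829e+01,  2.98748410e+01, -1.65399424e-04,
        4.35720256e-05,  1.46626724e-05]), 'tcp_pos': array([ 0.21690451, -0.53257965,  0.23133106]), 'orientation': array([6.14706900e-05, 9.81360024e-01, 1.92178302e-01, 9.09038485e-06]), 'wrist_force': array([0.75736106, 0.25348948, 0.14902074]), 'ft_torque': array([-0.04539777, -0.01266837, -0.02084864]), 'finger_gap': 0.08534282722383407}
```

Run:
```python
import cv2
a=cv2.imread("pics/top0.png")[150:310,215:400]; b=cv2.imread("pics/side0.png")[185:355,215:385]
cv2.imwrite("pics/c1.png",cv2.resize(a,None,fx=4,fy=4,interpolation=cv2.INTER_CUBIC)[:600])
cv2.imwrite("pics/c2.png",cv2.resize(b,None,fx=3.5,fy=3.5,interpolation=cv2.INTER_CUBIC)[:600])
```

```text
(no output)
```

View pics/c1.png

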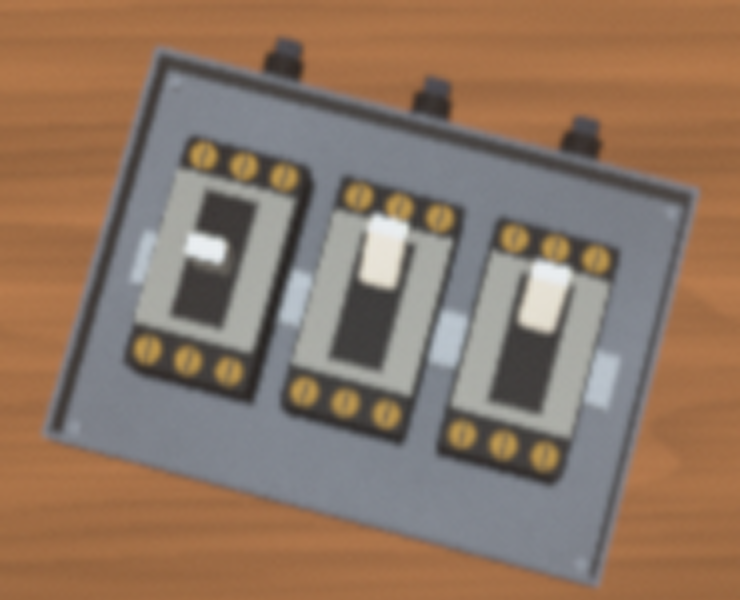

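View pics/c2.png

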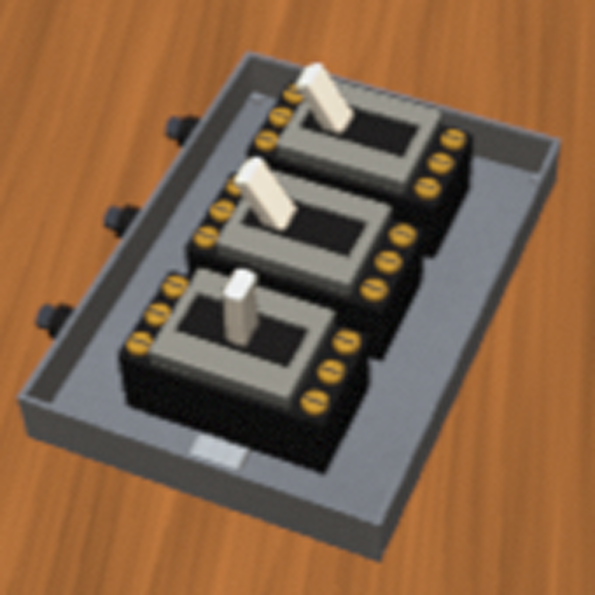

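The crops show the leftmost breaker (+y) tripped, with its handle top at about (207,246) in crop c1, while the other two lean to on. I'll fit the box and breaker pose from these corners in both views.

Run:
```python
from h import *
from scipy.optimize import least_squares
# breaker k local y offset: +.1 tripped, 0, -.1 ; raised corners order: (+x,+y),(+x,-y),(-x,-y),(-x,+y)
C=np.array([[1,1],[1,-1],[-1,-1],[-1,1]])
r=C*[.05,.038]; bx=C*[.13,.18]
loc=[];pt=[];ps=[]
top=[(.1,[(183,165),(297,193),(247,352),(133,325)]),(0,[(333,207),(455,240),(403,397),(290,365)]),(-.1,[(492,250),(608,280),(560,437),(450,405)])]
L=[];U=[]
for y,cs in top:
    for a,c in zip(r,cs): L.append([a[0],a[1]+y,.085]);U.append(np.array(c)/4+[215,150])
for a,c in zip(bx,[(160,50),(695,188),(597,583),(47,435)]): L.append([*a,.045]);U.append(np.array(c)/4+[215,150])
L=np.array(L);U=np.array(U);nt=len(L)
S=[];SU=[]
for a,c in zip(r,[(195,270),None,None,(292,400)]):
    if c: S.append([a[0],a[1]+.1,.085]);SU.append(np.array(c)/3.5+[215,185])
S.append([-.05,.062,.085]);SU.append(np.array((335,312))/3.5+[215,185])
for a,c in zip(bx,[(22,402),(250,55),(558,140),(382,558)]):
    S.append([*a,.045 if c[1]!=558 else 0]);SU.append(np.array(c)/3.5+[215,185])
S=np.array(S);SU=np.array(SU)
def W(p,L):
    c,s=np.cos(p[2]),np.sin(p[2]); return np.c_[L[:,0]*c-L[:,1]*s+p[0],L[:,0]*s+L[:,1]*c+p[1],L[:,2]]
for use in("top","side","both"):
    f=lambda p:np.r_[*([ (proj("top",W(p,L))-U).ravel()] if use!="side" else []),*([(proj("side",W(p,S))-SU).ravel()] if use!="top" else [])]
    R=least_squares(f,[.42,.03,-.25],loss="soft_l1"); p=R.x
    print(use,p.round(4),"rms",np.sqrt((f(p)**2).mean()).round(2))
    if use=="both": print(f(p).reshape(-1,2).round(1).tolist())
    print(" tripped origin",W(p,np.array([[0,.1,.01]])).round(4))
    # handle top from angle fits
    for n,uv in(("top",np.array((207,246))/4+[215,150]),("side",np.array((240,277))/3.5+[215,185])):
        g=[(np.linalg.norm(proj(n,W(p,np.array([[.08*np.sin(a),.1,.055+.08*np.cos(a)]])))[0]-uv).round(2),round(a,2)) for a in np.arange(-.2,.3,.02)]
        print(n,min(g))
for q,e in(("oil",(487,286)),("rod",(163,288)),("key",(178,207))): print(q,atz("top",e,.03).round(3))
```

```text
top [ 0.5717  0.0208 -0.2721] rms 0.92
 tripped origin [[0.5986 0.1171 0.01  ]]
top (np.float64(0.61), np.float64(-0.02))
side (np.float64(0.19), np.float64(-0.02))
side [ 0.5693  0.0252 -0.2657] rms 7.14
 tripped origin [[0.5956 0.1217 0.01  ]]
top (np.float64(2.07), np.float64(0.04))
side (np.float64(1.45), np.float64(0.02))
both [ 0.5711  0.0214 -0.2688] rms 3.91
[[-2.0, 0.5], [-0.7, 1.3], [0.9, 0.6], [-0.7, -0.6], [-0.3, 0.3], [-0.8, -0.1], [1.7, -0.1], [-0.3, -0.1], [-0.5, -0.2], [0.6, 0.2], [2.5, 0.5], [-0.5, 0.4], [-1.7, -0.9], [0.9, -0.0], [0.3, 0.8], [-1.9, 0.5], [-13.3, 21.8], [-0.8, -1.9], [0.3, -1.7], [-1.1, -2.4], [-0.7, -2.2], [0.9, -1.3], [-0.1, 0.1]]
 tripped origin [[0.5977 0.1178 0.01  ]]
top (np.float64(0.73), np.float64(-0.0))
side (np.float64(0.39), np.float64(-0.02))
oil [ 0.421 -0.429  0.03 ]
rod [0.424 0.387 0.03 ]
key [0.63  0.355 0.03 ]
```

Emit:
play_rows(moves=[{"claw": 0, "delta_pos": [63.3, -43.1, 0], "twist": -142.3}, {"claw": 0, "delta_pos": [63.3, -43.1, 0], "twist": -142.3}, {"claw": 0, "delta_pos": [63.3, -43.1, 0], "twist": -142.3}, {"claw": 0, "delta_pos": [63.3, -43.1, 0], "twist": -142.3}, {"claw": 0, "delta_pos": [63.3, -43.1, 0], "twist": -142.3}, {"claw": 0, "delta_pos": [63.3, -43.1, 0], "twist": -142.3}, {"claw": 0, "delta_pos": [63.3, -43.1, 0], "twist": -142.3}, {"claw": 0, "delta_pos": [63.3, -43.1, 0], "twist": -142.3}, {"claw": 0, "delta_pos": [63.3, -43.1, 0], "twist": -142.3}, {"claw": 0, "delta_pos": [63.3, -43.1, 0], "twist": -142.3}, {"claw": 0, "delta_pos": [63.3, -43.1, 0], "twist": -142.3}, {"claw": 0, "delta_pos": [63.3, -43.1, 0], "twist": -142.3}], force=60)

```text
clock: 2.2
tcp_pos: [0.6329, 0.0941, 0.2315]
orientation: [0.0, 0.247, 0.969, -0.0]
wrist_force: [0.3, -0.8, 0.0]
finger_gap: -0.0002
```

Emit:
play_rows(moves=[{"claw": 0, "delta_pos": [0, 0, 0], "twist": -7}, {"claw": 0, "delta_pos": [0, 0, 0], "twist": -13.5}, {"claw": 0, "delta_pos": [0, 0, 0], "twist": -13.5}, {"claw": 0, "delta_pos": [0, 0, 0], "twist": -13.5}])

```text
clock: 2.7
tcp_pos: [0.6318, 0.0921, 0.2314]
orientation: [0.0, 0.135, 0.991, -0.0]
wrist_force: [-0.5, -1.0, 0.1]
finger_gap: -0.0001
```

```bash
cat >> h.py <<'E'
O=np.array([.598,.1175]); YAW=-.2715
def loc():
    s=get_state(); a,b=s["orientation"][1:3]; d=s["tcp_pos"][:2]-O
    e=np.array([np.cos(YAW),np.sin(YAW)]); n=np.array([-e[1],e[0]]); F=s["wrist_force"]
    print("t",round(s["clock"],2),"tool ang",np.degrees(np.arctan2(2*a*b,a*a-b*b)).round(2),"local mm",(1e3*np.array([d@e,d@n,s["tcp_pos"][2]])).round(1),"F loc",F[:2]@e,F[:2]@n,F[2],"q",s["joint_pos"].round(2))
E
python3 - <<'E'
from h import *
loc()
snap("top","pics/t1.png"); snap("side","pics/s1.png")
a=cv2.imread("pics/top0.png")
b=cv2.imread("pics/side0.png")[220:320,240:340]
b=cv2.resize(b,None,fx=4,fy=4,interpolation=cv2.INTER_CUBIC)
s1=cv2.resize(cv2.imread("pics/s1.png")[190:290,240:340],None,fx=4,fy=4)
cv2.imwrite("pics/c3.png",np.hstack([b,s1]))
E
```

```text
t 2.7 tool ang 164.46 local mm [ 39.4 -15.4 231.4] F loc -0.17997342372751565 -1.0383604744431785 0.08984764506476982 q [ 0.02  0.44  0.23  1.36 -0.    0.29]
```

Emit:
play_rows(moves=[{"claw": 0, "delta_pos": [-0.6, 1.5, 3], "twist": 0}, {"claw": 0, "delta_pos": [-0.6, 1.5, 6], "twist": 0}, {"claw": 0, "delta_pos": [-0.6, 1.5, 9], "twist": 0}, {"claw": 0, "delta_pos": [-0.6, 1.5, 11], "twist": 0}, {"claw": 0, "delta_pos": [-0.6, 1.5, 12.3], "twist": 0}, {"claw": 0, "delta_pos": [-0.6, 1.5, 12.6], "twist": 0}, {"claw": 0, "delta_pos": [-0.6, 1.5, 12.6], "twist": 0}])

```text
clock: 3.68
tcp_pos: [0.642, 0.105, 0.1059]
orientation: [0.0, 0.134, 0.991, 0.0]
wrist_force: [-0.3, 0.4, -0.0]
finger_gap: -0.0001
```

Run:
```python
from h import *
loc()
snap("top","pics/t2.png"); snap("side","pics/s2.png")
b=cv2.resize(cv2.imread("pics/s2.png")[190:340,220:370],None,fx=3,fy=3,interpolation=cv2.INTER_CUBIC)
cv2.imwrite("pics/c4.png",b)
```

```text
t 3.67 tool ang 164.56 local mm [ 45.8  -0.2 105.9] F loc -0.38911070156749633 0.33170907975508485 -0.000715214480085935 q [ 0.04  0.52  0.04  1.1  -0.    0.31]
```

View pics/c4.png

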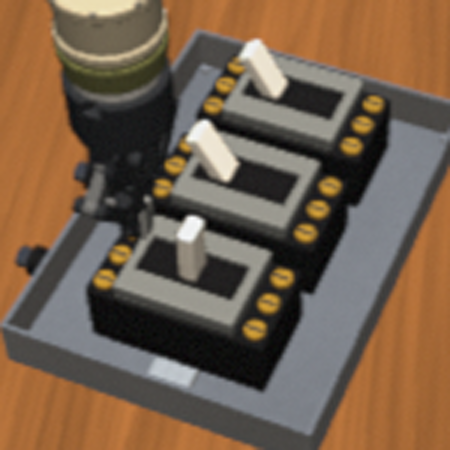

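The closed fingers stand on the on side of the tripped handle, about (192,240) in the crop, clear of everything. I'll push to off slowly.

Emit:
play_rows(moves=[{"claw": 0, "delta_pos": [0.8, 0, 0.1], "twist": 0}, {"claw": 0, "delta_pos": [1.6, 0, 0.1], "twist": 0}, {"claw": 0, "delta_pos": [2.2, 0, 0.1], "twist": 0}, {"claw": 0, "delta_pos": [2.4, 0, 0.1], "twist": 0}, {"claw": 0, "delta_pos": [2.6, 0, 0.1], "twist": 0}, {"claw": 0, "delta_pos": [2.8, 0, 0.1], "twist": 0}, {"claw": 0, "delta_pos": [3.0, 0, 0.1], "twist": 0}])

```text
clock: 4.65
tcp_pos: [0.6134, 0.1129, 0.1045]
orientation: [0.001, 0.134, 0.991, -0.0]
wrist_force: [2.4, -1.4, 1.0]
finger_gap: 0.0002
```

```bash
python3 -c "
from h import *
loc()"
```

```text
t 4.65 tool ang 164.56 local mm [ 16.   -0.3 104.5] F loc 2.6558752500693905 -0.7122849491101987 1.039208330627226 q [ 0.05  0.47 -0.04  1.06 -0.    0.32]
```

Emit:
play_rows(moves=[{"claw": 0, "delta_pos": [0.15, 0, 0], "twist": 0}, {"claw": 0, "delta_pos": [0.3, 0, 0], "twist": 0}, {"claw": 0, "delta_pos": [0.45, 0, 0], "twist": 0}, {"claw": 0, "delta_pos": [0.6, 0, 0], "twist": 0}])

```text
clock: 5.15
tcp_pos: [0.607, 0.1147, 0.1045]
orientation: [0.0, 0.134, 0.991, 0.0]
wrist_force: [0.2, -0.4, 1.8]
finger_gap: -0.0001
```

Emit:
play_rows(moves=[{"claw": 0, "delta_pos": [0.15, 0, 0], "twist": 0}, {"claw": 0, "delta_pos": [0.3, 0, 0], "twist": 0}, {"claw": 0, "delta_pos": [0.45, 0, 0], "twist": 0}])

```text
clock: 5.52
tcp_pos: [0.6035, 0.1156, 0.1044]
orientation: [0.001, 0.134, 0.991, -0.0]
wrist_force: [5.7, -2.0, -0.9]
finger_gap: 0.0001
```

Emit:
play_rows(moves=[{"claw": 0, "delta_pos": [0.1, 0, 0], "twist": 0}, {"claw": 0, "delta_pos": [0.2, 0, 0], "twist": 0}])

```text
clock: 5.78
tcp_pos: [0.6031, 0.1157, 0.1045]
orientation: [0.002, 0.135, 0.991, -0.0]
wrist_force: [9.9, -2.6, -4.3]
finger_gap: -0.0001
```

Emit:
play_rows(moves=[{"claw": 0, "delta_pos": [0.1, 0, 0], "twist": 0}, {"claw": 0, "delta_pos": [0.2, 0, 0], "twist": 0}])

```text
clock: 6.02
tcp_pos: [0.6021, 0.1161, 0.1046]
orientation: [0.003, 0.135, 0.991, -0.0]
wrist_force: [10.4, -2.2, -3.6]
finger_gap: -0.0001
```

```bash
python3 -c "
from h import *
loc()"
```

```text
t 6.03 tool ang 164.53 local mm [  4.3  -0.3 104.6] F loc 10.63465683679303 0.7183458712947195 -3.5531258811263013 q [ 0.06  0.44 -0.08  1.04 -0.    0.33]
```

Emit:
play_rows(moves=[{"claw": 0, "delta_pos": [0.1, 0, 0], "twist": 0}, {"claw": 0, "delta_pos": [0.2, 0, 0], "twist": 0}])

```text
clock: 6.28
tcp_pos: [0.6003, 0.1165, 0.1047]
orientation: [0.003, 0.135, 0.991, -0.0]
wrist_force: [9.8, -3.3, -3.7]
finger_gap: -0.0001
```

Emit:
play_rows(moves=[{"claw": 0, "delta_pos": [0.1, 0, 0], "twist": 0}])

```text
clock: 6.4
tcp_pos: [0.5994, 0.1168, 0.1048]
orientation: [0.003, 0.135, 0.991, -0.0]
wrist_force: [11.2, -3.1, -3.1]
finger_gap: 0.0001
```

```bash
python3 -c "
from h import *
loc()"
```

```text
t 6.4 tool ang 164.52 local mm [  1.6  -0.3 104.8] F loc 11.646239963868746 0.03340959912368016 -3.146001023347051 q [ 0.06  0.44 -0.09  1.04 -0.    0.33]
```

Latch yielding steadily at ~10.5 N; keep going in small steps.

Emit:
play_rows(moves=[{"claw": 0, "delta_pos": [0.1, 0, 0], "twist": 0}, {"claw": 0, "delta_pos": [0.15, 0, 0], "twist": 0}])

```text
clock: 6.65
tcp_pos: [0.598, 0.1172, 0.1049]
orientation: [0.003, 0.135, 0.991, -0.0]
wrist_force: [10.1, -2.6, -3.1]
finger_gap: -0.0002
```

```bash
python3 -c "
from h import *
loc()"
```

```text
t 6.65 tool ang 164.52 local mm [ 1.000e-01 -3.000e-01  1.049e+02] F loc 10.4323285981862 0.15625958480334087 -3.1165076208573232 q [ 0.06  0.44 -0.09  1.04 -0.    0.33]
```

Emit:
play_rows(moves=[{"claw": 0, "delta_pos": [0.1, 0, 0], "twist": 0}])

```text
clock: 6.78
tcp_pos: [0.5972, 0.1175, 0.1049]
orientation: [0.004, 0.135, 0.991, -0.0]
wrist_force: [10.4, -2.4, -2.9]
finger_gap: -0.0003
```

```bash
python3 -c "
from h import *
loc()"
```

```text
t 6.78 tool ang 164.52 local mm [ -0.8  -0.2 104.9] F loc 10.705678090660276 0.43897848925624133 -2.933835978628548 q [ 0.06  0.43 -0.09  1.04 -0.    0.33]
```

Emit:
play_rows(moves=[{"claw": 0, "delta_pos": [0.1, 0, 0], "twist": 0}, {"claw": 0, "delta_pos": [0.15, 0, 0], "twist": 0}])

```text
clock: 7.02
tcp_pos: [0.5957, 0.1179, 0.105]
orientation: [0.004, 0.135, 0.991, -0.0]
wrist_force: [11.2, -2.9, -3.2]
finger_gap: -0.0003
```

Emit:
play_rows(moves=[{"claw": 0, "delta_pos": [0.1, 0, 0], "twist": 0}])

```text
clock: 7.15
tcp_pos: [0.5949, 0.1181, 0.1051]
orientation: [0.004, 0.135, 0.991, -0.0]
wrist_force: [11.2, -3.1, -1.8]
finger_gap: -0.0002
```

```bash
python3 -c "
from h import *
loc()"
```

```text
t 7.15 tool ang 164.52 local mm [ -3.2  -0.2 105.1] F loc 11.59756488275045 0.023490475760849717 -1.7901688458407667 q [ 0.06  0.43 -0.1   1.03 -0.    0.33]
```

Emit:
play_rows(moves=[{"claw": 0, "delta_pos": [0.1, 0, 0], "twist": 0}, {"claw": 0, "delta_pos": [0.1, 0, 0], "twist": 0}])

```text
clock: 7.4
tcp_pos: [0.5939, 0.1184, 0.1052]
orientation: [0.004, 0.135, 0.991, -0.0]
wrist_force: [10.0, -3.7, -0.8]
finger_gap: 0.0001
```

Emit:
play_rows(moves=[{"claw": 0, "delta_pos": [0.1, 0, 0], "twist": 0}, {"claw": 0, "delta_pos": [0.1, 0, 0], "twist": 0}])

```text
clock: 7.65
tcp_pos: [0.5936, 0.1185, 0.1054]
orientation: [0.004, 0.135, 0.991, -0.0]
wrist_force: [10.8, -3.1, -3.1]
finger_gap: -0.0002
```

```bash
python3 -c "
from h import *
loc()"
```

```text
t 7.65 tool ang 164.51 local mm [ -4.5  -0.2 105.4] F loc 11.272420919259604 -0.08337851683006461 -3.107592154676253 q [ 0.07  0.43 -0.1   1.03 -0.    0.34]
```

Emit:
play_rows(moves=[{"claw": 0, "delta_pos": [0.05, 0, 0], "twist": 0}, {"claw": 0, "delta_pos": [0.05, 0, 0], "twist": 0}])

```text
clock: 7.9
tcp_pos: [0.5935, 0.1186, 0.1055]
orientation: [0.005, 0.135, 0.991, -0.0]
wrist_force: [12.6, -4.0, -2.7]
finger_gap: 0.0002
```

```bash
python3 -c "
from h import *
loc()"
```

```text
t 7.9 tool ang 164.5 local mm [ -4.6  -0.2 105.5] F loc 13.185452208988274 -0.5149962679061582 -2.6738492299919807 q [ 0.07  0.43 -0.1   1.03 -0.    0.34]
```

Emit:
play_rows(moves=[{"claw": 0, "delta_pos": [0.05, 0, 0], "twist": 0}, {"claw": 0, "delta_pos": [0.05, 0, 0], "twist": 0}])

```text
clock: 8.15
tcp_pos: [0.5933, 0.1186, 0.1056]
orientation: [0.005, 0.135, 0.991, -0.0]
wrist_force: [12.9, -3.0, -1.5]
finger_gap: -0.0002
```

```bash
python3 -c "
from h import *
loc()"
```

```text
t 8.15 tool ang 164.5 local mm [ -4.8  -0.2 105.6] F loc 13.22800256113059 0.5628852307045973 -1.5273787078929917 q [ 0.07  0.43 -0.1   1.03 -0.    0.34]
```

Emit:
play_rows(moves=[{"claw": 0, "delta_pos": [0.05, 0, 0], "twist": 0}, {"claw": 0, "delta_pos": [0.1, 0, 0], "twist": 0}, {"claw": 0, "delta_pos": [0.1, 0, 0], "twist": 0}])

```text
clock: 8.52
tcp_pos: [0.593, 0.1187, 0.1058]
orientation: [0.006, 0.135, 0.991, -0.0]
wrist_force: [14.3, -4.2, -2.5]
finger_gap: 0.0001
```

```bash
python3 -c "
from h import *
loc()"
```

```text
t 8.53 tool ang 164.49 local mm [-5.100e+00 -1.000e-01  1.058e+02] F loc 14.912987753119356 -0.2221872818606806 -2.464288522870077 q [ 0.07  0.42 -0.11  1.03 -0.    0.34]
```

Emit:
play_rows(moves=[{"claw": 0, "delta_pos": [0.05, 0, 0], "twist": 0}, {"claw": 0, "delta_pos": [0.05, 0, 0], "twist": 0}])

```text
clock: 8.78
tcp_pos: [0.5929, 0.1188, 0.106]
orientation: [0.006, 0.135, 0.991, -0.0]
wrist_force: [14.8, -4.8, -3.1]
finger_gap: 0.0
```

```bash
python3 -c "
from h import *
loc()"
```

```text
t 8.78 tool ang 164.49 local mm [-5.30e+00 -1.00e-01  1.06e+02] F loc 15.560427156685105 -0.6571847739754952 -3.104590967805375 q [ 0.07  0.42 -0.11  1.03 -0.    0.34]
```

Emit:
play_rows(moves=[{"claw": 0, "delta_pos": [0.05, 0, 0], "twist": 0}, {"claw": 0, "delta_pos": [0.1, 0, 0], "twist": 0}, {"claw": 0, "delta_pos": [0.1, 0, 0], "twist": 0}])

```text
clock: 9.15
tcp_pos: [0.5925, 0.1189, 0.1062]
orientation: [0.007, 0.135, 0.991, -0.0]
wrist_force: [16.0, -4.3, -2.6]
finger_gap: -0.0002
```

```bash
python3 -c "
from h import *
loc()"
```

```text
t 9.15 tool ang 164.48 local mm [-5.600e+00 -1.000e-01  1.062e+02] F loc 16.583256846140763 0.12481415225147814 -2.567582421303864 q [ 0.07  0.42 -0.11  1.03 -0.    0.34]
```

Emit:
play_rows(moves=[{"claw": 0, "delta_pos": [-0.3, 0, 0], "twist": 0}, {"claw": 0, "delta_pos": [-0.8, 0, 0], "twist": 0}, {"claw": 0, "delta_pos": [-2, 0, 0], "twist": 0}, {"claw": 0, "delta_pos": [-3, 0, -2], "twist": 0}, {"claw": 0, "delta_pos": [-3, 0, -5.5], "twist": 0}, {"claw": 0, "delta_pos": [-3, 0, -5.5], "twist": 0}])

```text
clock: 9.9
tcp_pos: [0.6158, 0.1127, 0.1612]
orientation: [0.001, 0.134, 0.991, 0.0]
wrist_force: [0.6, -0.0, -0.5]
finger_gap: -0.0004
```

```bash
python3 -c "
from h import *
loc()
snap('side','pics/s3.png')
cv2.imwrite('pics/c5.png',cv2.resize(cv2.imread('pics/s3.png')[190:340,220:370],None,fx=3,fy=3,interpolation=cv2.INTER_CUBIC))"
```

```text
t 9.9 tool ang 164.59 local mm [1.840e+01 1.000e-01 1.612e+02] F loc 0.5824735531394617 0.14241550388783525 -0.4570409527274377 q [0.05 0.44 0.05 1.19 0.   0.32]
```

View pics/c5.png

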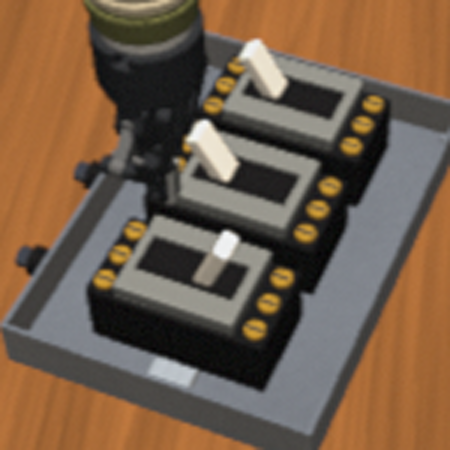

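Handle now leans to off (top at about (228,243) in the crop), and the neighbours are unchanged. I'll cross over to its off side.

Emit:
play_rows(moves=[{"claw": 0, "delta_pos": [3, 0, 0], "twist": 0}, {"claw": 0, "delta_pos": [6, 0, 0], "twist": 0}, {"claw": 0, "delta_pos": [8.4, 0, 0], "twist": 0}, {"claw": 0, "delta_pos": [8.4, 0, 0], "twist": 0}, {"claw": 0, "delta_pos": [8.4, 0, 2.5], "twist": 0}, {"claw": 0, "delta_pos": [8.4, 0, 5], "twist": 0}, {"claw": 0, "delta_pos": [8.4, 0, 5.6], "twist": 0}, {"claw": 0, "delta_pos": [8.4, 0, 5.6], "twist": 0}])

```text
clock: 10.95
tcp_pos: [0.5336, 0.1347, 0.1027]
orientation: [-0.001, 0.134, 0.991, -0.0]
wrist_force: [0.6, 0.5, -0.1]
finger_gap: 0.0001
```

```bash
python3 -c "
from h import *
loc()"
```

```text
t 10.95 tool ang 164.56 local mm [-66.6  -0.7 102.7] F loc 0.4723298356867699 0.6304199120531464 -0.08073159494267801 q [ 0.1   0.34 -0.24  0.99 -0.    0.37]
```

Emit:
play_rows(moves=[{"claw": 0, "delta_pos": [-0.5, 0, 0], "twist": 0}, {"claw": 0, "delta_pos": [-1.0, 0, 0], "twist": 0}, {"claw": 0, "delta_pos": [-1.2, 0, 0], "twist": 0}, {"claw": 0, "delta_pos": [-1.4, 0, 0], "twist": 0}, {"claw": 0, "delta_pos": [-1.6, 0, 0], "twist": 0}, {"claw": 0, "delta_pos": [-1.8, 0, 0], "twist": 0}, {"claw": 0, "delta_pos": [-2.0, 0, 0], "twist": 0}])

```text
clock: 11.82
tcp_pos: [0.5526, 0.1296, 0.1032]
orientation: [-0.0, 0.134, 0.991, -0.0]
wrist_force: [-1.9, 0.4, 2.5]
finger_gap: 0.0002
```

```bash
python3 -c "
from h import *
loc()"
```

```text
t 11.82 tool ang 164.58 local mm [-47.   -0.5 103.2] F loc -1.9330065777130059 -0.17158363346228983 2.462063018429216 q [ 0.09  0.37 -0.2   1.    0.    0.36]
```

Emit:
play_rows(moves=[{"claw": 0, "delta_pos": [-0.25, 0, 0], "twist": 0}, {"claw": 0, "delta_pos": [-0.5, 0, 0], "twist": 0}, {"claw": 0, "delta_pos": [-0.75, 0, 0], "twist": 0}, {"claw": 0, "delta_pos": [-1.0, 0, 0], "twist": 0}, {"claw": 0, "delta_pos": [-1.25, 0, 0], "twist": 0}, {"claw": 0, "delta_pos": [-1.5, 0, 0], "twist": 0}, {"claw": 0, "delta_pos": [-1.75, 0, 0], "twist": 0}, {"claw": 0, "delta_pos": [-2.0, 0, 0], "twist": 0}, {"claw": 0, "delta_pos": [-2.25, 0, 0], "twist": 0}, {"claw": 0, "delta_pos": [-2.5, 0, 0], "twist": 0}, {"claw": 0, "delta_pos": [-2.7, 0, 0], "twist": 0}])

```text
clock: 13.2
tcp_pos: [0.5791, 0.1223, 0.1033]
orientation: [0.0, 0.134, 0.991, -0.0]
wrist_force: [-1.5, 0.1, -0.6]
finger_gap: -0.0002
```

```bash
python3 -c "
from h import *
loc()"
```

```text
t 13.2 tool ang 164.57 local mm [-19.5  -0.4 103.3] F loc -1.4487207967199476 -0.30628609672061463 -0.6289618898662581 q [ 0.07  0.41 -0.13  1.03 -0.    0.34]
```

Emit:
play_rows(moves=[{"claw": 0, "delta_pos": [-0.15, 0, 0], "twist": 0}, {"claw": 0, "delta_pos": [-0.3, 0, 0], "twist": 0}, {"claw": 0, "delta_pos": [-0.4, 0, 0], "twist": 0}])

```text
clock: 13.58
tcp_pos: [0.5827, 0.1213, 0.1033]
orientation: [-0.0, 0.134, 0.991, -0.0]
wrist_force: [-1.8, 1.1, 1.9]
finger_gap: -0.0001
```

```bash
python3 -c "
from h import *
loc()"
```

```text
t 13.57 tool ang 164.58 local mm [-15.8  -0.4 103.3] F loc -2.08090345345534 0.6073605127171381 1.8688776650288397 q [ 0.07  0.42 -0.12  1.03  0.    0.34]
```

Free so far; creep through the possible bolt region (X -13…+5 mm) in 3–4 mm calls.

Emit:
play_rows(moves=[{"claw": 0, "delta_pos": [-0.15, 0, 0], "twist": 0}, {"claw": 0, "delta_pos": [-0.3, 0, 0], "twist": 0}, {"claw": 0, "delta_pos": [-0.4, 0, 0], "twist": 0}])

```text
clock: 13.95
tcp_pos: [0.5868, 0.1202, 0.1033]
orientation: [0.0, 0.134, 0.991, -0.0]
wrist_force: [-1.6, -0.1, 1.7]
finger_gap: 0.0001
```

Emit:
play_rows(moves=[{"claw": 0, "delta_pos": [-0.15, 0, 0], "twist": 0}, {"claw": 0, "delta_pos": [-0.3, 0, 0], "twist": 0}, {"claw": 0, "delta_pos": [-0.4, 0, 0], "twist": 0}])

```text
clock: 14.32
tcp_pos: [0.5906, 0.1191, 0.1033]
orientation: [0.0, 0.134, 0.991, -0.0]
wrist_force: [-2.1, -0.1, 1.4]
finger_gap: 0.0002
```

```bash
python3 -c "
from h import *
loc()"
```

```text
t 14.32 tool ang 164.57 local mm [ -7.5  -0.4 103.3] F loc -1.9481770636386042 -0.6897423003884098 1.418562723857153 q [ 0.07  0.43 -0.1   1.04 -0.    0.34]
```

Emit:
play_rows(moves=[{"claw": 0, "delta_pos": [-0.15, 0, 0], "twist": 0}, {"claw": 0, "delta_pos": [-0.3, 0, 0], "twist": 0}, {"claw": 0, "delta_pos": [-0.4, 0, 0], "twist": 0}])

```text
clock: 14.7
tcp_pos: [0.5943, 0.1181, 0.103]
orientation: [-0.0, 0.134, 0.991, -0.0]
wrist_force: [-2.0, -1.0, -0.4]
finger_gap: 0.0002
```

Emit:
play_rows(moves=[{"claw": 0, "delta_pos": [-0.15, 0, 0], "twist": 0}, {"claw": 0, "delta_pos": [-0.3, 0, 0], "twist": 0}, {"claw": 0, "delta_pos": [-0.4, 0, 0], "twist": 0}])

```text
clock: 15.08
tcp_pos: [0.5982, 0.117, 0.1031]
orientation: [-0.0, 0.134, 0.991, -0.0]
wrist_force: [-1.9, -0.1, -1.2]
finger_gap: 0.0002
```

Emit:
play_rows(moves=[{"claw": 0, "delta_pos": [-0.15, 0, 0], "twist": 0}, {"claw": 0, "delta_pos": [-0.3, 0, 0], "twist": 0}])

```text
clock: 15.32
tcp_pos: [0.6012, 0.1162, 0.1033]
orientation: [0.0, 0.134, 0.991, -0.0]
wrist_force: [-0.8, 0.7, -0.2]
finger_gap: 0.0001
```

```bash
python3 -c "
from h import *
loc()"
```

```text
t 15.32 tool ang 164.58 local mm [  3.4  -0.4 103.3] F loc -0.9228356340422976 0.4546112178401169 -0.15766306751422363 q [ 0.06  0.45 -0.08  1.05 -0.    0.33]
```

Emit:
play_rows(moves=[{"claw": 0, "delta_pos": [-0.15, 0, 0], "twist": 0}, {"claw": 0, "delta_pos": [-0.3, 0, 0], "twist": 0}])

```text
clock: 15.58
tcp_pos: [0.6041, 0.1154, 0.1033]
orientation: [0.0, 0.134, 0.991, -0.0]
wrist_force: [-1.5, 0.8, -0.7]
finger_gap: 0.0002
```

Emit:
play_rows(moves=[{"claw": 0, "delta_pos": [-0.1, 0, 0], "twist": 0}, {"claw": 0, "delta_pos": [-0.2, 0, 0], "twist": 0}])

```text
clock: 15.82
tcp_pos: [0.606, 0.1149, 0.1033]
orientation: [0.0, 0.134, 0.991, -0.0]
wrist_force: [-1.1, 0.7, -0.3]
finger_gap: -0.0001
```

Emit:
play_rows(moves=[{"claw": 0, "delta_pos": [-0.1, 0, 0], "twist": 0}, {"claw": 0, "delta_pos": [-0.2, 0, 0], "twist": 0}])

```text
clock: 16.08
tcp_pos: [0.6079, 0.1144, 0.1033]
orientation: [0.0, 0.134, 0.991, -0.0]
wrist_force: [-2.0, -0.0, -0.5]
finger_gap: -0.0003
```

```bash
python3 -c "
from h import *
loc()"
```

```text
t 16.07 tool ang 164.58 local mm [ 10.4  -0.4 103.3] F loc -1.8974405299840182 -0.5581206766074137 -0.4760287671303236 q [ 0.06  0.46 -0.06  1.05 -0.    0.33]
```

Emit:
play_rows(moves=[{"claw": 0, "delta_pos": [-0.1, 0, 0], "twist": 0}, {"claw": 0, "delta_pos": [-0.2, 0, 0], "twist": 0}])

```text
clock: 16.32
tcp_pos: [0.6098, 0.1138, 0.1033]
orientation: [-0.0, 0.134, 0.991, -0.0]
wrist_force: [-2.1, 0.7, -0.6]
finger_gap: 0.0002
```

Emit:
play_rows(moves=[{"claw": 0, "delta_pos": [-0.1, 0, 0], "twist": 0}, {"claw": 0, "delta_pos": [-0.2, 0, 0], "twist": 0}])

```text
clock: 16.58
tcp_pos: [0.6108, 0.1135, 0.1029]
orientation: [-0.001, 0.134, 0.991, -0.0]
wrist_force: [-4.7, 1.0, 0.2]
finger_gap: 0.0003
```

```bash
python3 -c "
from h import *
loc()"
```

```text
t 16.57 tool ang 164.59 local mm [ 13.4  -0.4 102.9] F loc -4.771673575225 -0.2594232598937346 0.2016098619961182 q [ 0.05  0.47 -0.05  1.06  0.    0.32]
```

Emit:
play_rows(moves=[{"claw": 0, "delta_pos": [-0.1, 0, 0], "twist": 0}, {"claw": 0, "delta_pos": [-0.2, 0, 0], "twist": 0}, {"claw": 0, "delta_pos": [-0.2, 0, 0], "twist": 0}])

```text
clock: 16.95
tcp_pos: [0.6119, 0.1132, 0.1025]
orientation: [-0.002, 0.134, 0.991, 0.0]
wrist_force: [-4.8, 1.8, -0.6]
finger_gap: 0.0002
```

```bash
python3 -c "
from h import *
loc()"
```

```text
t 16.95 tool ang 164.6 local mm [ 14.5  -0.4 102.5] F loc -5.128678980444458 0.40513198924972715 -0.5813324018441144 q [ 0.05  0.47 -0.04  1.06  0.    0.32]
```

Emit:
play_rows(moves=[{"claw": 0, "delta_pos": [0.5, 0, 0], "twist": 0}, {"claw": 0, "delta_pos": [1.5, 0, 0], "twist": 0}, {"claw": 0, "delta_pos": [4, 0, 0], "twist": 0}, {"claw": 0, "delta_pos": [8, 0, -3], "twist": 0}, {"claw": 0, "delta_pos": [12, 0, -8], "twist": 0}, {"claw": 0, "delta_pos": [15, 0, -12], "twist": 0}, {"claw": 0, "delta_pos": [15, 0, -12], "twist": 0}, {"claw": 0, "delta_pos": [15, 0, -12], "twist": 0}])

```text
clock: 17.95
tcp_pos: [0.4695, 0.1527, 0.2235]
orientation: [0.001, 0.134, 0.991, 0.0]
wrist_force: [0.3, 0.3, 0.3]
finger_gap: 0.0004
```

```bash
python3 -c "
from h import *
loc()
snap('side','pics/s4.png')
for q in('oil_bottle','rod_box','chuck_key'): print(q,[(round(d['conf'],2),np.round(d['extent']).tolist()) for d in spotter.spot_in('side',q)[:2]])
cv2.imwrite('pics/c6.png',cv2.resize(cv2.imread('pics/s4.png')[190:340,220:370],None,fx=4,fy=4,interpolation=cv2.INTER_CUBIC))"
```

```text
t 17.95 tool ang 164.58 local mm [-133.2   -0.6  223.5] F loc 0.17912598358026102 0.38841330385884665 0.28037705510447697 q [ 0.15  0.16 -0.18  1.24 -0.    0.42]
oil_bottle [(0.67, [363.0, 122.0, 382.0, 166.0])]
rod_box [(0.67, [308.0, 371.0, 398.0, 454.0])]
chuck_key [(0.84, [232.0, 378.0, 268.0, 413.0]), (0.48, [281.0, 233.0, 298.0, 246.0])]
```

View pics/c6.png

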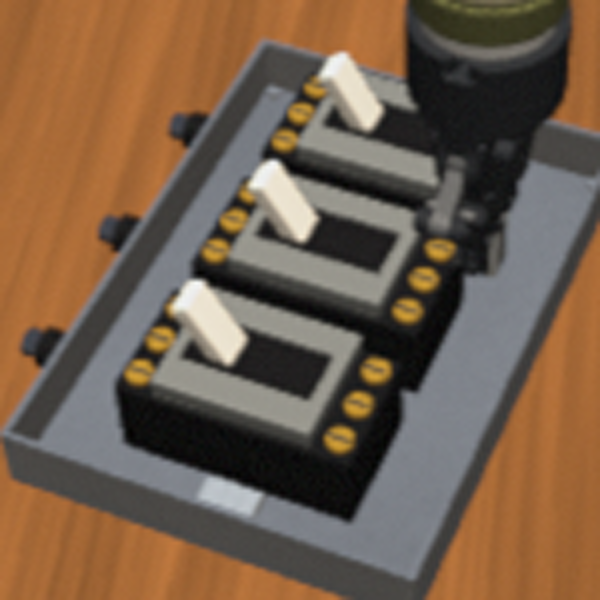

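```bash
python3 -c "
from h import *
e=np.array([np.cos(YAW),np.sin(YAW)]); n=np.array([-e[1],e[0]])
# whole-handle mask: apparent direction & top end of each white paddle
im=cv2.imread('pics/s4.png'); hsv=cv2.cvtColor(im,cv2.COLOR_BGR2HSV)
m=((hsv[:,:,2]>185)&(hsv[:,:,1]<60)).astype(np.uint8)
k,l,st,ce=cv2.connectedComponentsWithStats(m[190:310,220:350])
for i in range(1,k):
    if st[i,4]>40: print('blob',st[i].tolist(),(ce[i]+[220,190]).round(2))
for y in(0,-.1,-.2):
    for a in(.45,.50,.54):
        P=[np.r_[O+e*r*np.sin(a)+n*y,.055+r*np.cos(a)] for r in(.08,.055)]
        print(y,a,proj('side',np.array(P)).round(1).tolist())
"
```

```text
blob [80, 13, 15, 19, 132] [307.61 211.61]
blob [62, 40, 17, 20, 152] [290.71 239.16]
blob [43, 70, 18, 21, 180] [272.22 269.39]
0 0.45 [[269.2, 261.9], [274.3, 269.6]]
0 0.5 [[267.9, 262.0], [273.4, 269.6]]
0 0.54 [[266.8, 262.1], [272.7, 269.7]]
-0.1 0.45 [[288.0, 231.8], [292.6, 239.4]]
-0.1 0.5 [[286.7, 231.9], [291.7, 239.5]]
-0.1 0.54 [[285.6, 232.0], [291.0, 239.6]]
-0.2 0.45 [[304.9, 204.6], [309.1, 212.2]]
-0.2 0.5 [[303.6, 204.8], [308.2, 212.3]]
-0.2 0.54 [[302.6, 204.9], [307.5, 212.4]]
```

```bash
python3 -c "
from h import *
print(env.hand_in())"
```

```text
the job is handed in; nothing more can be done
None
```

The tripped breaker (the leftmost, on the +y side) is reset and on, and the job is handed in. No verdict came back.

- **To off:** I pushed the handle over with closed fingers. The latch yielded at about 10.5–11.5 N, and I pressed up to about 16.6 N on the end stop, where the handle had all but stopped moving.
- **To on:** From the other side, the handle moved freely (about 2 N) through the whole range where the bolt could block it. It met the on stop, where I pressed to about 5 N before backing away. That is a light press, so I checked the final angle in the picture as well.

**Last checks:**
- **Handle angle:** In the side camera, the handle matches the position expected at 0.54 rad to about half a pixel. The two neighbours fit as well or better.
- **Things around the box:** The bottle, tray and chuck key were detected within a few pixels of where they started.
- **Robot:** The arm stands clear with the wrist force near zero, at 18 s on the clock.

The highest contact force I read was about 17 N. I only read it at the end of each call, so a brief peak in between would not have shown. No check failed. One side-view corner that I mislabelled was an outlier in the first pose fit; I relied on the consistent top-view fit instead.

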